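# Clear a jammed LED driver from the feed chute

## Task

An LED driver has jammed with its lower end under the two hold-down lips at the bottom of the feed chute. Nudge it back up the chute, still lying on the deck, until it is clear of the lips, then lift it out and set it down flat (not dropped) in the red rework tray. Leave the other driver, the tape measure and the blue screwdriver as they are.

Things in the scene. Friction and masses are not known exactly. Their poses are not given: they have to be found in the camera images.
- jammed_driver: The jammed LED driver: pale grey box with a finned top, 64 mm wide (x), 122 mm long (y), 39 mm high (z), 0.34 to 0.53 kg, lying lengthwise in the chute. Origin at the centre of its underside, z out of its top, y along it (+y uphill). Grasp across the 64 mm. Friction keeps it where it is left on the chute.
- chute: Fixed aluminium feed chute, deck tilted 8 degrees. Origin on the deck surface, midway across; +y up the chute along the deck, x across, z square to the deck. Deck from y = -140 mm (low, open end) to +150 mm, 22 to 63 mm above the bench. Guide rails 8 mm high above the deck, 68 mm apart, 84 mm over their outsides. The driver starts with its origin at about y = -35 to -20 mm, z = 0.
- lips (a point): Midpoint between the two blue hold-down lips, on the deck (chute y = -91 mm; same axes as the chute). The lips are 50 mm long (chute y -116 to -66 mm) and reach 8 mm over the driver's side edges: underside 42, top 46 mm above the deck. The 50 mm gap between them is open from above: closed fingers can enter it and push the driver's lower end face uphill.
- throat (a point): Midpoint of the narrowed outlet on the deck (chute y = -122 mm; same axes): two black blocks, 22 mm high, chute y -138 to -106 mm, leave 56 mm between them, so the 64 mm driver cannot leave downhill. Bare deck between them. The driver is clear of the lips once its origin is beyond chute y = -5 mm; nothing stands further uphill.
- tray_in (a point): Red open rework tray, fixed, empty, with a black mat: outside 144 x 184 mm, inside 136 mm (x) by 176 mm (y), rim about 23 mm above the bench. This point is the centre of its inner floor, 4 mm above the bench; y along its length, z up.
- good_driver: A second LED driver of the same look and size, standing on the bench; a bystander, leave alone. Origin at the centre of its underside, y along its length.
- tape_measure: Yellow-brown tape measure, 30 x 68 x 58 mm, standing on the bench; a bystander. Origin at the centre of its underside.
- blue_screwdriver: Screwdriver with a blue handle, 29 mm thick, 180 mm long, lying on the bench along its y axis; a bystander. Origin under the middle of its length.
Mind the look-alikes: they are no part of the job. What is shaped like the jammed_driver but orange or turquoise is not meant.

How it is judged:
By the outcome, as a careful person would: the job done as asked, in the order asked, and still so for the second after the job is handed in, with the robot touching nothing.
It also fails if it takes over 48 s, if anything falls off the work surface, if the arm or the gripper's body presses on something with over 40 N, if the wrist force passes 120 N, or if a joint passes its speed limit or range.

## Robot

A 6-joint arm with a two-finger parallel gripper is mounted at the origin on a cart in front of the work surface, level with it; the furniture and walls round the work are solid. World frame = base frame: x ahead of the robot, y to its left, z up, the work surface at z = 0. Lengths are in m, angles in rad, forces in N, time in s.
With the tool pointing down it reaches from about 0.3 to 0.85 m from the base axis. Payload 4.2 kg.
Tool frame: the origin (TCP) lies on the front face of the gripper's body, between the roots of the fingers; the fingertips stand 78 mm ahead of it and the grasp point (between the pads) lies 60 mm ahead of it; z points along the fingers, x is the direction in which the jaws open and shut, and the axes are right-handed (so a half turn about z gives the same grasp; the last joint's range is limited). The gripper opens to 91 mm and grips with 3 to 60 N. Pads are 32 mm wide; open, the fingers measure 118 mm over their backs; the gripper's body (76 mm by 178 mm) begins 60 mm behind the grasp point.
Start: joints at [1.324, 0.32, 1.565, -0, 1.257, -0.02], TCP at [0.129, 0.56, 0.292] pointing down, gripper open.
Joint ranges: [-3.11, 3.11], [-0.84, 2.01], [0.21, 2.61], [-1.34, 4.49], [0.05, 2.63], [-2.56, 2.56]. Speed limits (rad/s): [2.57, 2.57, 3.14, 3.14, 3.14, 3.14].

## Interface

Orientations are given as a unit quaternion [x, y, z, w].
In Python, from workcell import arm gives the robot as it stands.
- The arm moves only by the shell command python3 -m pendant 'ROWS' [OPENING]. ROWS is JSON, a list of rows, each an object with "linear": the shift along the tool's x, y, z in mm, a list of three; "spin": the turn about the tool's z in rad. In form: [{"linear": [tx, ty, tz], "spin": spin}, ...]. A call has 1 to 12 rows; each row is the pose to reach, as a shift and turn from the pose commanded when the call began, along the tool's axes at that moment; what a row does not reach only later rows make up. A row lasts 1/12 s, in which the tool goes at most 41.7 mm and 7.16 degrees, less where a joint would pass 70% of its speed; a pose out of reach is approached as far as the arm can. A call with a gripper value outside its range is refused whole. OPENING is the finger opening in mm, from 0 to 91.2, set as the call begins (- or left out, the last holds). The fingers move at their own pace and stop on an object; the grip force is fixed at half the most. Time passes only in rows, so rows that repeat a pose let the fingers close. It gives the time, the measured TCP pose, the force and the opening at its end, in the units of the state.
- arm.read_state(): the state, without advancing time (a new reading comes with each control period).
- arm.capture(name): name is "scene" or "top" or "wrist"; returns a dict with "pixels" (384x512x3 uint8, blue, green, red), "range_z" (384x512 float32, m along the optical axis (not along the pixel's ray), 0 where there is no reading), "fovy" (degrees; the focal length in pixels is half the picture's height over the tangent of half this angle, whatever the lens; pixels are square), "cx", "cy" (the principal point, pixels), "R" (3x3) and "t" (3): a world point X has camera coordinates R X + t. Camera axes: x right, y down, z forward; pixel columns grow to the right and rows downward; lengths in m; the calibration is good to about 2 mm. A picture is of the moment at which its call begins.
- arm.sign_off(): hands the job in, once; it reports no verdict.
Trained networks look in the newest picture that a camera, given by its name, has taken for a name from the list of things; names that differ only in an ending like _2 or _b are one class to them, and where a whole thing is asked for, a point or a joint stands for the part that bears it (a point fixed in the world has none). Each returns a list of dicts, best first, with "p" (0 to 1); they miss things now and then, are a little off and sometimes report something else, mostly with a low value. They report only what shows in the picture. A call takes as long as a camera call. They do not tell look-alikes from the thing itself.
- arm.look_for(camera, thing): "xy" ([column, row] in pixels, amid what is visible of it).
- arm.mark_of(camera, thing): "xy" ([column, row] in pixels: a listed point, or the origin of a listed thing).
The state is a dict: "clock": time; "joint_pos": joint angles; "qd": joint speeds; "effort": joint torques, N m; "eef_pos": TCP position; "ee_rot": TCP orientation; "ft_force": force on the tool from outside, world axes, zero at the start; "ft_torque": the same for the moment, N m; "opening": opening from 0.0 (shut) to 1.0 (fully open).
Only numpy, scipy, OpenCV 4.12 (cv2) and the standard library are available. Lean on these libraries where they do the work, as an engineer would, in place of code of your own. Each camera call takes 0.05 s, during which the arm holds its last target.

## Working session

There is one attempt and no reset: what is moved stays moved. The work goes in short steps, Python scripts to look and compute and a shell command to move; the robot and the scene stay as the last step left them, time stands still between calls to the robot, and variables do not carry over. Pictures are saved under pics/ and viewed, and the job is handed in when it is done.

```bash
ls; mkdir -p pics; cat > h.py <<'E'
import numpy as np, cv2
from workcell import arm
def K(c):
    f=c["pixels"].shape[0]/2/np.tan(np.radians(c["fovy"])/2); return f
def pt(c,xy,z=None):
    f=K(c); u,v=xy; 
    d=np.array([(u-c["cx"])/f,(v-c["cy"])/f,1.])
    r=c["range_z"]; zz=r[int(round(v)),int(round(u))] if z is None else z
    return c["R"].T@(d*zz-c["t"])
def cloud(c):
    f=K(c); r=c["range_z"]; v,u=np.indices(r.shape)
    P=np.stack([(u-c["cx"])/f*r,(v-c["cy"])/f*r,r],-1)-c["t"]
    P=P@c["R"]; P[r==0]=np.nan; return P
def onplane(c,xy,h):
    f=K(c); d=c["R"].T@np.array([(xy[0]-c["cx"])/f,(xy[1]-c["cy"])/f,1.]); o=-c["R"].T@c["t"]
    return o+d*(h-o[2])/d[2]
E
python3 - <<'E'
from h import *
s=arm.read_state(); print({k:np.round(v,3) for k,v in s.items()})
for n in ["scene","top"]:
    c=arm.capture(n); cv2.imwrite(f"pics/{n}0.png",c["pixels"]); np.savez(f"{n}0.npz",**c)
    for t in ["jammed_driver","chute","lips","throat","tray_in","good_driver","tape_measure","blue_screwdriver"]:
        for m in (arm.mark_of(n,t)[:3]):
            print(n,t,np.round(m["xy"],1),round(m["p"],2),np.round(pt(c,m["xy"]),3))
print(arm.read_state()["clock"])
E
```

```text
pics
{'clock': np.float64(0.0), 'joint_pos': array([ 1.324,  0.32 ,  1.566, -0.   ,  1.257, -0.02 ]), 'qd': array([ 0.   , -0.   ,  0.001, -0.001, -0.002, -0.   ]), 'effort': array([-1.0000e-03, -4.1248e+01, -2.3197e+01,  7.3000e-02,  4.6000e-02,
       -0.0000e+00]), 'eef_pos': array([0.129, 0.56 , 0.291]), 'ee_rot': array([ 0.783,  0.623, -0.001,  0.001]), 'ft_force': array([-1.3  ,  0.233,  0.245]), 'ft_torque': array([-0.009, -0.012,  0.04 ]), 'opening': np.float64(0.999)}
scene jammed_driver [266.6 219. ] 0.84 [ 0.461 -0.139  0.072]
scene jammed_driver [336.7 222.2] 0.74 [ 0.678 -0.238  0.033]
scene jammed_driver [371.6 253. ] 0.67 [ 0.671 -0.414  0.043]
scene chute [259.1 212.5] 0.66 [ 0.452 -0.106  0.08 ]
scene lips [279.2 228.3] 0.89 [ 0.47  -0.198  0.072]
scene throat [283.5 236.4] 0.7 [ 0.491 -0.196  0.026]
scene tray_in [206.1 175.9] 0.89 [0.436 0.256 0.009]
scene good_driver [326.1 268.8] 0.68 [ 0.51  -0.392  0.042]
scene tape_measure [242.5 146.2] 0.63 [0.663 0.367 0.012]
scene blue_screwdriver [205.5 176.2] 0.6 [0.434 0.257 0.008]
scene blue_screwdriver [258.5 160.8] 0.52 [0.653 0.221 0.025]
scene blue_screwdriver [243.7 144.6] 0.52 [0.666 0.361 0.022]
top jammed_driver [384.9 156.8] 0.84 [ 0.685 -0.412  0.04 ]
top jammed_driver [288.2 225.6] 0.74 [ 0.476 -0.103  0.079]
top jammed_driver [320.5 216.5] 0.55 [ 0.508 -0.206  0.025]
top chute [280.5 224.8] 0.61 [ 0.479 -0.081  0.08 ]
top lips [308.1 222.7] 0.94 [ 0.484 -0.162  0.068]
top throat [319.8 214.5] 0.73 [ 0.514 -0.204  0.024]
top tray_in [166.6 246. ] 0.86 [0.434 0.261 0.   ]
top good_driver [370.2 209.4] 0.87 [ 0.523 -0.353  0.038]
top tape_measure [127.4 168.9] 0.68 [0.664 0.371 0.057]
top blue_screwdriver [181.  176.6] 0.8 [0.65  0.219 0.004]
0.9
```

View pics/scene0.png

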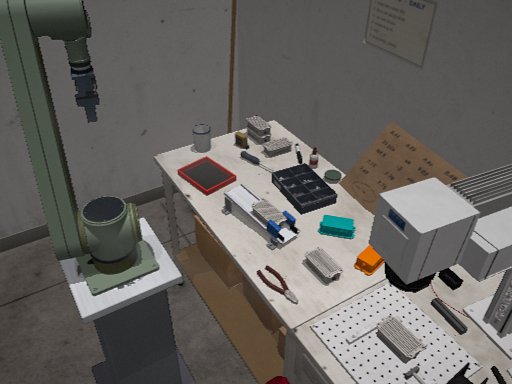

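View pics/top0.png

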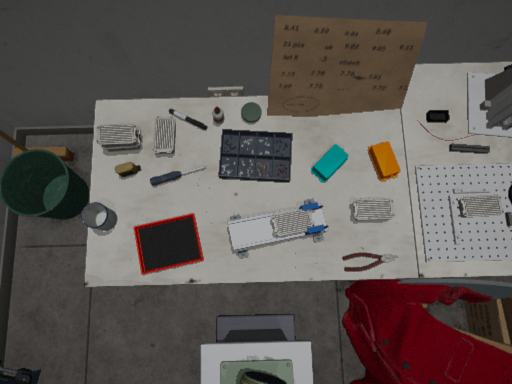

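The scene view shows the chute at (260,213) with its blue lips towards (290,225), and the red tray at (206,175). In the top view, the jammed driver is at (292,222), the lips at (315,206) and (318,231), and the tray at (168,244). Uphill is to the left, world +y. Next I'll measure the chute frame.

```bash
python3 - <<'E'
from h import *
c=dict(np.load("top0.npz")); P=cloud(c); im=c["pixels"].astype(int)
hsv=cv2.cvtColor(c["pixels"],cv2.COLOR_BGR2HSV)
roi=np.zeros(hsv.shape[:2],bool); roi[195:258,222:332]=1
blue=roi&(hsv[...,0]>95)&(hsv[...,0]<125)&(hsv[...,1]>150)
n,l,st,ce=cv2.connectedComponentsWithStats(blue.astype(np.uint8))
for i in range(1,n):
    if st[i,4]>8: print("blue",st[i],ce[i],np.nanmean(P[l==i],0).round(4))
# deck: robust plane in region 235..268 x 225..245
R=P[222:246,232:270].reshape(-1,3); R=R[(R[:,2]>.03)&(R[:,2]<.07)]
A=np.c_[R[:,:2],np.ones(len(R))]; w=np.ones(len(R),bool)
for _ in range(8):
    k=np.linalg.lstsq(A[w],R[w,2],rcond=None)[0]; e=R[:,2]-A@k; w=abs(e)<.003
print(k,w.sum(),"tilt",np.degrees(np.arctan(np.hypot(*k[:2]))),"azim",np.degrees(np.arctan2(k[1],k[0])))
big=cv2.resize(c["pixels"][190:265,215:340],None,fx=6,fy=6,interpolation=cv2.INTER_CUBIC); cv2.imwrite("pics/crop.png",big)
# tray: red
red=((hsv[...,0]<8)|(hsv[...,0]>172))&(hsv[...,1]>150); red[:, :125]=0; red[:,215:]=0; red[280:]=0
Q=P[red]; print("tray rim med z",np.nanmedian(Q[:,2])); 
r=cv2.minAreaRect(Q[~np.isnan(Q[:,0])&(Q[:,2]>.015)][:,:2].astype(np.float32)*1000); print(r)
# height map of chute things
S=P[195:258,222:332].reshape(-1,3); S=S[S[:,2]>.02]
print(cv2.minAreaRect(S[:,:2].astype(np.float32)*1000))
E
```

```text
blue [301 203  18   7  83] [309.81927711 206.04819277] [ 0.5321 -0.1684  0.0737]
blue [306 225  18   9  91] [314.71428571 229.12087912] [ 0.4646 -0.1787  0.0734]
[-0.02227843  0.14298606  0.06309604] 684 tilt 8.234182306622738 azim 98.85595950252416
tray rim med z 0.0187646551293115
((441.55975341796875, 253.88742065429688), (144.77772521972656, 185.0797576904297), 11.413363456726074)
((479.8673095703125, -75.70506286621094), (95.52947235107422, 287.3701477050781), 10.630786895751953)
```

View pics/crop.png

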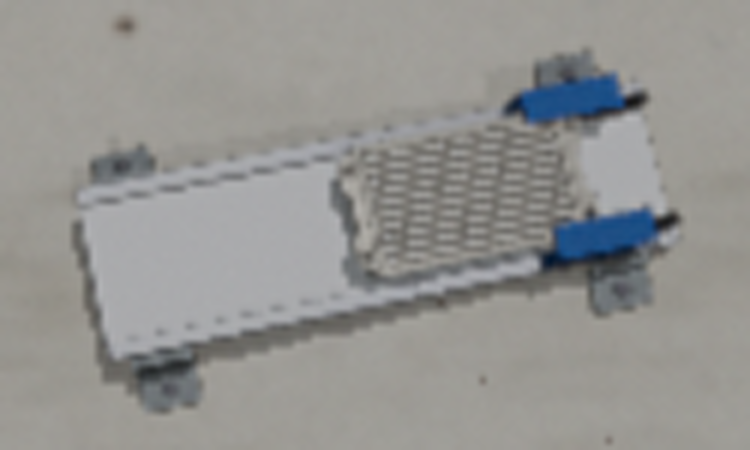

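```bash
cat >> h.py <<'E'
from scipy.spatial.transform import Rotation as Ro
def to(target,yaw=None):
    s=arm.read_state(); R=Ro.from_quat(s["ee_rot"]).as_matrix()
    d=R.T@(np.array(target)-s["eef_pos"])*1000
    cy=np.degrees(np.arctan2(R[1,0],R[0,0])); sp=None
    if yaw is not None: sp=np.radians(-((yaw-cy+90)%180-90))
    print("clock",round(float(s["clock"]),2),"pos",s["eef_pos"].round(4),"yaw",cy.round(2),"lin",d.round(1),"spin",sp,"F",s["ft_force"].round(1))
E
python3 - <<'E'
from h import *
to([.49,-.12,.27],9.5)
E
```

```text
clock 0.9 pos [0.1293 0.5603 0.2923] yaw 77.01 lin [-581.8  504.4   22.2] spin 1.1782277278800735 F [-0.2 -0.8 -0. ]
```

```bash
python3 -m pendant '[{"linear":[-291,252,11],"spin":0.59},{"linear":[-291,252,11],"spin":0.59},{"linear":[-291,252,11],"spin":0.59},{"linear":[-291,252,11],"spin":0.59},{"linear":[-291,252,11],"spin":0.59},{"linear":[-291,252,11],"spin":0.59},{"linear":[-582,504,22],"spin":1.178},{"linear":[-582,504,22],"spin":1.178},{"linear":[-582,504,22],"spin":1.178},{"linear":[-582,504,22],"spin":1.178},{"linear":[-582,504,22],"spin":1.178},{"linear":[-582,504,22],"spin":1.178}]' 0
python3 - <<'E'
from h import *
to([.49,-.12,.27],9.5)
E
```

```text
clock: 1.9
eef_pos: [0.3636, 0.1167, 0.2784]
ee_rot: [0.997, 0.081, 0.001, -0.0]
ft_force: [0.2, 0.9, 0.7]
opening: 0.154
clock 1.9 pos [0.3636 0.1167 0.2784] yaw 9.35 lin [ 86.3 254.1   8.4] spin -0.0026682759767087056 F [0.2 0.9 0.7]
```

```bash
python3 -m pendant '[{"linear":[86,240,8],"spin":0},{"linear":[86,240,8],"spin":0},{"linear":[86,240,8],"spin":0},{"linear":[86,240,8],"spin":0},{"linear":[86,240,8],"spin":0},{"linear":[86,240,8],"spin":0},{"linear":[86,240,8],"spin":0},{"linear":[86,240,8],"spin":0},{"linear":[86,240,8],"spin":0}]'
python3 - <<'E'
from h import *
to([.49,-.12,.27],9.5)
c=arm.capture("wrist"); cv2.imwrite("pics/w1.png",c["pixels"]); np.savez("w1.npz",**c)
for t in ["jammed_driver","chute","lips","throat"]:
    for m in arm.mark_of("wrist",t)[:2]: print(t,np.round(m["xy"]),round(m["p"],2),pt(c,m["xy"]).round(4))
E
```

```text
clock: 2.65
eef_pos: [0.4872, -0.1038, 0.2696]
ee_rot: [0.997, 0.082, -0.001, -0.001]
ft_force: [-0.8, 0.0, 0.4]
opening: 0.007
clock 2.65 pos [ 0.4872 -0.1038  0.2696] yaw 9.45 lin [ 0.1 16.5 -0.4] spin -0.0008039105654029616 F [-0.8  0.   0.4]
jammed_driver [412. 326.] 0.75 [ 0.682  -0.2421  0.0387]
jammed_driver [256. 187.] 0.59 [ 0.4845 -0.1042  0.0771]
```

View pics/w1.png

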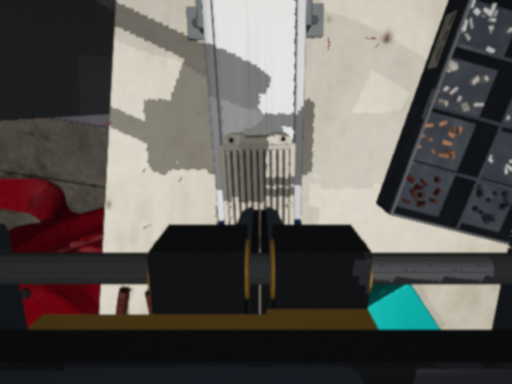

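The wrist picture shows the upper end of the driver at (257,140), with the rails at x≈215 and x≈300. The fingers hide the lips. I'll fit the frame from this cloud together with the top one.

```bash
cat > fit.py <<'E'
from h import *
import sys
def frame(yaw,o): 
    a=np.radians(yaw); t=np.radians(8)
    y=np.array([-np.sin(a)*np.cos(t),np.cos(a)*np.cos(t),np.sin(t)]); x=np.array([np.cos(a),np.sin(a),0]); return np.stack([x,y,np.cross(x,y)],1),np.array(o)
if __name__=="__main__":
  for f in ["top0","w1"]:
    c=dict(np.load(f+".npz")); P=cloud(c).reshape(-1,3); P=P[~np.isnan(P[:,0])]
    # deck plane fit using provisional frame from lips
    F,o=frame(9.5,[.4984,-.1736,.0288]); o=o+F@[0,.091,0]; o[2]=.0415
    L=(P-o)@F
    d=L[(abs(L[:,0])<.025)&(L[:,1]>.06)&(L[:,1]<.14)&(abs(L[:,2])<.012)]
    print(f,"deck z off",np.median(d[:,2]).round(4),len(d), "slope",np.polyfit(d[:,1],d[:,2],1))
    z0=np.median(d[:,2])
    for y in np.arange(-.02,.15,.02):
        s=L[(abs(L[:,1]-y)<.01)&(abs(L[:,0])<.06)&(L[:,2]>z0-.004)&(L[:,2]<z0+.016)]
        if len(s)>10: print("  chute y",y.round(3),"x range",np.percentile(s[:,0],[1,99]).round(4), "mid",np.percentile(s[:,0],[1,99]).mean().round(4))
    e=L[(abs(L[:,0])<.09)&(abs(L[:,2]-z0)<.012)&(abs(L[:,1])<.2)]; e=e[abs(e[:,0])<.03]
    print("  deck y ext",e[:,1].min(),e[:,1].max())
    t=L[(abs(L[:,0])<.045)&(L[:,2]>z0+.030)&(L[:,2]<z0+.044)&(L[:,1]<.09)&(L[:,1]>-.12)]
    print("  drv top: y",np.percentile(t[:,1],[1,99]).round(4),"z",np.median(t[:,2]).round(4),"x",np.percentile(t[:,0],[1,99]).round(4))
    print("  rect",cv2.minAreaRect((t[:,:2]*1000).astype(np.float32)))
  print("origin",o)
E
python3 fit.py
```

```text
top0 deck z off -0.0009 460 slope [ 0.0031196 -0.0012909]
  chute y -0.02 x range [-0.0429  0.0406] mid -0.0012
  chute y 0.0 x range [-0.0435  0.0408] mid -0.0014
  chute y 0.02 x range [-0.0437  0.0398] mid -0.0019
  chute y 0.04 x range [-0.0437  0.0381] mid -0.0028
  chute y 0.06 x range [-0.0442  0.0381] mid -0.0031
  chute y 0.08 x range [-0.0448  0.0379] mid -0.0035
  chute y 0.1 x range [-0.0452  0.037 ] mid -0.0041
  chute y 0.12 x range [-0.0501  0.0422] mid -0.0039
  chute y 0.14 x range [-0.0511  0.0417] mid -0.0047
  deck y ext -0.1985178865607265 0.15448419725096169
  drv top: y [-0.1033  0.0317] z 0.0374 x [-0.0399  0.0369]
  rect ((-1.049346923828125, -38.90989685058594), (84.30018615722656, 145.5571746826172), 1.747800588607788)
w1 deck z off -0.0012 5508 slope [-0.00040857 -0.00116711]
  chute y -0.02 x range [-0.0423  0.041 ] mid -0.0006
  chute y 0.0 x range [-0.0429  0.0408] mid -0.001
  chute y 0.02 x range [-0.0428  0.0397] mid -0.0015
  chute y 0.04 x range [-0.0428  0.0392] mid -0.0018
  chute y 0.06 x range [-0.0433  0.0386] mid -0.0023
  chute y 0.08 x range [-0.0438  0.0382] mid -0.0028
  chute y 0.1 x range [-0.0442  0.0378] mid -0.0032
  chute y 0.12 x range [-0.0505  0.0429] mid -0.0038
  chute y 0.14 x range [-0.0504  0.043 ] mid -0.0037
  deck y ext 0.020735175415061716 0.133514138071713
  drv top: y [-0.0507  0.0319] z 0.0372 x [-0.0319  0.0307]
  rect ((-0.36692047119140625, -23.694992065429688), (64.14578247070312, 113.59790802001953), 1.2128771543502808)
origin [ 0.48352683 -0.08472147  0.0415    ]
```

```bash
cat >> h.py <<'E'
O=np.array([.4824,-.0849]);YAW=10.8
def ch(h,z,x=0):
    a=np.radians(YAW); p=O+h*np.array([-np.sin(a),np.cos(a)])+x*np.array([np.cos(a),np.sin(a)]); return [*p,z]
E
python3 - <<'E'
from h import *
to(ch(-.128,.17),YAW)
to(ch(-.128,.118),YAW)
E
```

```text
clock 2.9 pos [ 0.4871 -0.1027  0.2703] yaw 9.62 lin [  0.9 109.7 100.2] spin -0.02065991295571549 F [ 0.1 -0.2 -0.3]
clock 2.9 pos [ 0.4871 -0.1027  0.2703] yaw 9.62 lin [  0.9 109.7 152.2] spin -0.02065991295571549 F [ 0.1 -0.2 -0.3]
```

```bash
python3 -m pendant '[{"linear":[1,110,0],"spin":-0.02},{"linear":[1,110,0],"spin":-0.02},{"linear":[1,110,30],"spin":-0.02},{"linear":[1,110,60],"spin":-0.02},{"linear":[1,110,85],"spin":-0.02},{"linear":[1,110,85],"spin":-0.02},{"linear":[1,110,85],"spin":-0.02},{"linear":[1,110,85],"spin":-0.02}]'
python3 - <<'E'
from h import *
to(ch(-.128,.118),YAW)
c=arm.capture("top"); cv2.imwrite("pics/t1.png",cv2.resize(c["pixels"][180:275,205:350],None,fx=5,fy=5))
c=arm.capture("scene"); cv2.imwrite("pics/s1.png",cv2.resize(c["pixels"][170:260,200:340],None,fx=5,fy=5))
E
```

```text
clock: 3.57
eef_pos: [0.5077, -0.2119, 0.1866]
ee_rot: [0.996, 0.093, 0.001, 0.001]
ft_force: [0.9, 0.8, -0.9]
opening: 0.005
clock 3.57 pos [ 0.5077 -0.2119  0.1866] yaw 10.72 lin [-1.2 -1.5 68.6] spin -0.001368091719464136 F [ 0.9  0.8 -0.9]
```

View pics/s1.png

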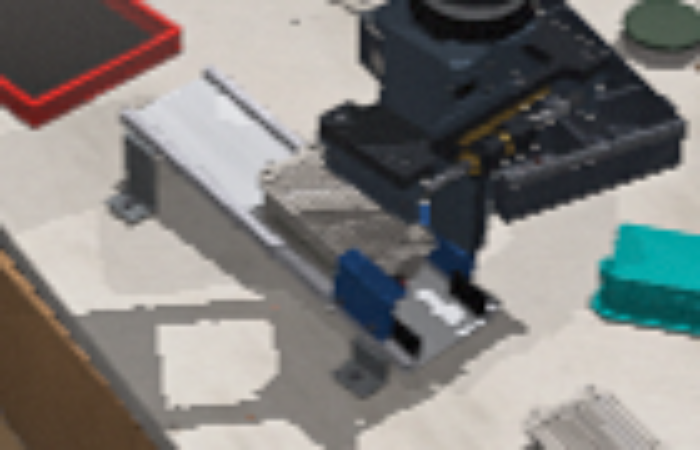

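The fingers hang above the gap beyond the lower end face, tips near crop (475,250). I'll descend in guarded steps.

```bash
python3 -m pendant '[{"linear":[-1,-1,15],"spin":0},{"linear":[-1,-1,30],"spin":0},{"linear":[-1,-1,42],"spin":0},{"linear":[-1,-1,52],"spin":0},{"linear":[-1,-1,60],"spin":0},{"linear":[-1,-1,66],"spin":0},{"linear":[-1,-1,68],"spin":0},{"linear":[-1,-1,68],"spin":0},{"linear":[-1,-1,68],"spin":0}]'
python3 - <<'E'
from h import *
to(ch(-.128,.118),YAW)
for n in ["scene","top","wrist"]:
  c=arm.capture(n)
  cv2.imwrite(f"pics/{n}2.png",cv2.resize(c["pixels"][170:260,200:340],None,fx=5,fy=5) if n!="wrist" else c["pixels"])
E
```

```text
clock: 4.42
eef_pos: [0.5059, -0.2116, 0.1173]
ee_rot: [0.996, 0.093, 0.0, 0.0]
ft_force: [0.2, 0.1, 0.5]
opening: 0.009
clock 4.42 pos [ 0.5059 -0.2116  0.1173] yaw 10.66 lin [ 0.6 -0.8 -0.7] spin -0.0025074351025228384 F [0.2 0.1 0.5]
```

View pics/scene2.png

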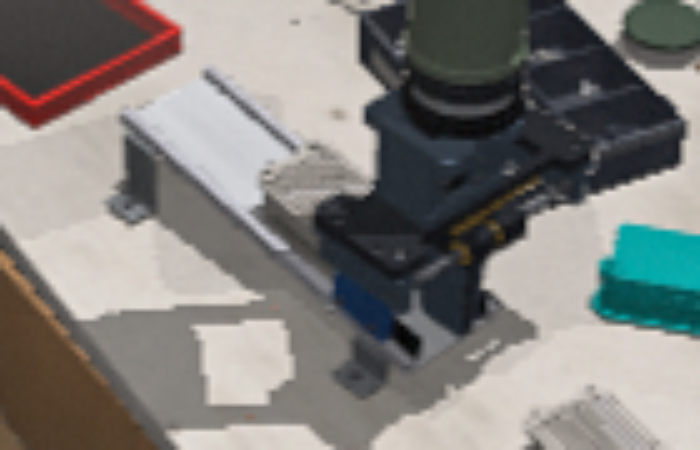

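View pics/wrist2.png

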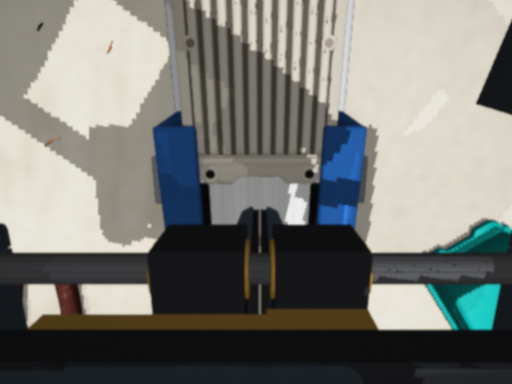

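Good view: the fingers are centred between the lips (257,215), and the driver's lower end edge is at row ≈182 with a shallow shape in the middle. I'll check the heights there.

```bash
python3 - <<'E'
from h import *; from fit import frame
c=arm.capture("wrist"); P=cloud(c); F,_=frame(YAW,[0,0,0]); o=np.array([*O,.0405])
L=(P-o)@F*1000
for u in (215,257,300):
  print(u,[(v,*L[v,u].round(0)) for v in range(60,215,9)])
E
```

```text
215 [(60, np.float64(-17.0), np.float64(-38.0), np.float64(37.0)), (69, np.float64(-17.0), np.float64(-41.0), np.float64(37.0)), (78, np.float64(-17.0), np.float64(-45.0), np.float64(38.0)), (87, np.float64(-17.0), np.float64(-48.0), np.float64(38.0)), (96, np.float64(-17.0), np.float64(-51.0), np.float64(39.0)), (105, np.float64(-18.0), np.float64(-55.0), np.float64(39.0)), (114, np.float64(-18.0), np.float64(-58.0), np.float64(38.0)), (123, np.float64(-18.0), np.float64(-62.0), np.float64(37.0)), (132, np.float64(-18.0), np.float64(-65.0), np.float64(40.0)), (141, np.float64(-18.0), np.float64(-69.0), np.float64(39.0)), (150, np.float64(-18.0), np.float64(-73.0), np.float64(40.0)), (159, np.float64(-19.0), np.float64(-77.0), np.float64(38.0)), (168, np.float64(-19.0), np.float64(-81.0), np.float64(38.0)), (177, np.float64(-19.0), np.float64(-86.0), np.float64(37.0)), (186, np.float64(-25.0), np.float64(-105.0), np.float64(-1.0)), (195, np.float64(-25.0), np.float64(-110.0), np.float64(0.0)), (204, np.float64(-26.0), np.float64(-116.0), np.float64(0.0)), (213, np.float64(-26.0), np.
[... 1572 characters left out ...]
.float64(38.0)), (123, np.float64(17.0), np.float64(-62.0), np.float64(38.0)), (132, np.float64(17.0), np.float64(-66.0), np.float64(38.0)), (141, np.float64(17.0), np.float64(-70.0), np.float64(38.0)), (150, np.float64(17.0), np.float64(-74.0), np.float64(38.0)), (159, np.float64(17.0), np.float64(-77.0), np.float64(39.0)), (168, np.float64(17.0), np.float64(-82.0), np.float64(38.0)), (177, np.float64(18.0), np.float64(-86.0), np.float64(37.0)), (186, np.float64(23.0), np.float64(-105.0), np.float64(1.0)), (195, np.float64(23.0), np.float64(-111.0), np.float64(-1.0)), (204, np.float64(23.0), np.float64(-116.0), np.float64(1.0)), (213, np.float64(24.0), np.float64(-122.0), np.float64(-1.0))]
```

```bash
python3 -m pendant '[{"linear":[0,-5,-0.7],"spin":0},{"linear":[0,-10,-1.4],"spin":0},{"linear":[0,-14,-2],"spin":0},{"linear":[0,-17,-2.4],"spin":0},{"linear":[0,-20,-2.8],"spin":0},{"linear":[0,-23,-3.2],"spin":0},{"linear":[0,-26,-3.6],"spin":0},{"linear":[0,-29,-4],"spin":0},{"linear":[0,-32,-4.5],"spin":0},{"linear":[0,-32,-4.5],"spin":0},{"linear":[0,-32,-4.5],"spin":0}]'
cat > chk.py <<'E'
from h import *; from fit import frame
import sys
to(ch(-.069,.126),YAW)
F,_=frame(YAW,[0,0,0]); o=np.array([*O,.0405])
for n in sys.argv[2:]:
  c=arm.capture(n); L=(cloud(c)-o)@F*1000; L=L.reshape(-1,3)
  cv2.imwrite(f"pics/{n}{sys.argv[1]}.png",c["pixels"] if n=="wrist" else cv2.resize(c["pixels"][170:260,200:340],None,fx=5,fy=5))
  t=L[(abs(L[:,0])<33)&(L[:,2]>33)&(L[:,2]<41.5)&(abs(L[:,1])<150)]
  if len(t): print(n,len(t),"y",np.percentile(t[:,1],[1,50,99]).round(1),"x",np.percentile(t[:,0],[1,99]).round(1),"zfit",np.polyfit(t[:,1],t[:,2],1).round(3))
E
python3 chk.py 3 wrist top
```

```text
clock: 5.53
eef_pos: [0.4996, -0.1795, 0.1215]
ee_rot: [0.996, 0.093, -0.0, -0.0]
ft_force: [0.3, -0.9, 0.7]
opening: 0.003
clock 5.53 pos [ 0.4996 -0.1795  0.1215] yaw 10.65 lin [  0.8 -27.2  -4.5] spin -0.00256644383797303 F [ 0.3 -0.9  0.7]
wrist 34440 y [-73.9 -20.8  14.2] x [-30.5  31.7] zfit [4.0000e-03 3.8347e+01]
top 654 y [-57.8  -1.5  45.8] x [-31.1  31.6] zfit [1.0000e-03 3.7996e+01]
```

View pics/wrist3.png

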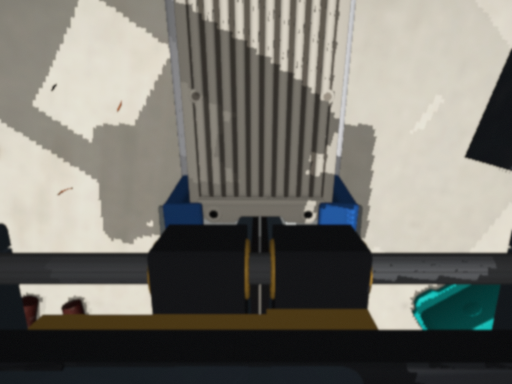

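The driver has slid about 14 mm and is still flat on the deck and aligned. I'll keep pushing.

```bash
python3 -m pendant '[{"linear":[0,-3,-0.4],"spin":0},{"linear":[0,-6,-0.8],"spin":0},{"linear":[0,-9,-1.3],"spin":0},{"linear":[0,-12,-1.7],"spin":0},{"linear":[0,-15,-2.1],"spin":0},{"linear":[0,-18,-2.5],"spin":0},{"linear":[0,-21,-2.9],"spin":0},{"linear":[0,-24,-3.4],"spin":0},{"linear":[0,-27,-3.8],"spin":0},{"linear":[0,-28,-3.9],"spin":0},{"linear":[0,-28,-3.9],"spin":0},{"linear":[0,-28,-3.9],"spin":0}]'
python3 chk.py 4 wrist top
```

```text
clock: 6.63
eef_pos: [0.4944, -0.1521, 0.1254]
ee_rot: [0.996, 0.093, -0.0, -0.0]
ft_force: [-0.5, -0.7, 0.2]
opening: 0.002
clock 6.63 pos [ 0.4944 -0.1521  0.1254] yaw 10.65 lin [ 0.8  0.7 -0.6] spin -0.0026495029114239235 F [-0.5 -0.7  0.2]
wrist 34592 y [-45.7   7.2  42.4] x [-30.3  32. ] zfit [4.0000e-03 3.8233e+01]
top 629 y [-23.5  29.8  73.4] x [-30.9  31.8] zfit [-2.0000e-03  3.8177e+01]
```

View pics/top4.png

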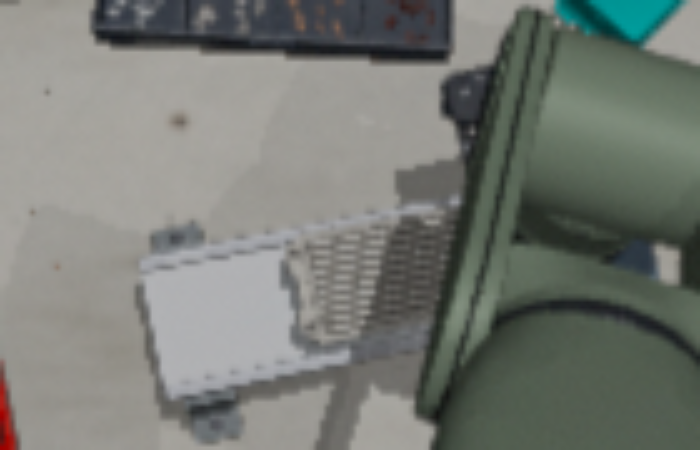

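The driver's origin is at about +12.5 mm, clear of the lips. Next I'll back off, rise, open, move over the driver and look.

```bash
python3 -m pendant '[{"linear":[0,8,0],"spin":0},{"linear":[0,10,-20],"spin":0},{"linear":[0,10,-50],"spin":0},{"linear":[0,10,-85],"spin":0},{"linear":[0,10,-85],"spin":0}]'
python3 - <<'E'
from h import *
to(ch(.0097,.21,.0005),YAW)
E
```

```text
clock: 7.15
eef_pos: [0.4995, -0.1639, 0.2164]
ee_rot: [0.996, 0.093, 0.006, 0.002]
ft_force: [0.7, -0.2, 0.1]
opening: 0.005
clock 7.15 pos [ 0.4995 -0.1639  0.2164] yaw 10.63 lin [ -1.8 -90.5   5.9] spin -0.0029554622600481218 F [ 0.7 -0.2  0.1]
```

```bash
python3 -m pendant '[{"linear":[-1,-40,3],"spin":0},{"linear":[-1,-75,3],"spin":0},{"linear":[-1,-90,3],"spin":0},{"linear":[-1,-90,3],"spin":0},{"linear":[-1,-90,3],"spin":0},{"linear":[-1,-90,3],"spin":0},{"linear":[-1,-90,3],"spin":0},{"linear":[-1,-90,3],"spin":0}]' 91
python3 chk.py 5 wrist scene
python3 - <<'E'
from h import *
to(ch(.0097,.135,.0005),YAW)
E
```

```text
clock: 7.82
eef_pos: [0.4791, -0.075, 0.2072]
ee_rot: [0.996, 0.092, 0.0, 0.0]
ft_force: [-0.1, -1.5, 0.6]
opening: 0.556
clock 7.82 pos [ 0.4791 -0.075   0.2072] yaw 10.58 lin [ 1.7 79.3 81.2] spin -0.00379895943559889 F [-0.1 -1.5  0.6]
wrist 12001 y [-16.6  33.2  73.8] x [-30.2  32. ] zfit [-6.0000e-03  3.8385e+01]
scene 302 y [-80.3   5.6  74.4] x [-32.1  31.2] zfit [7.0000e-03 3.8802e+01]
clock 7.92 pos [ 0.4789 -0.0748  0.2072] yaw 10.59 lin [ 2.   0.9 72.2] spin -0.0036495259948886834 F [-0.1  0.   0.8]
```

View pics/wrist5.png

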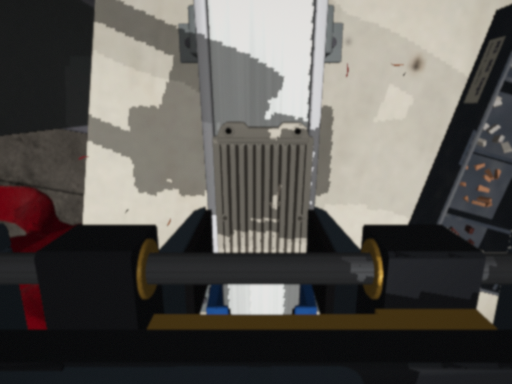

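View pics/scene5.png

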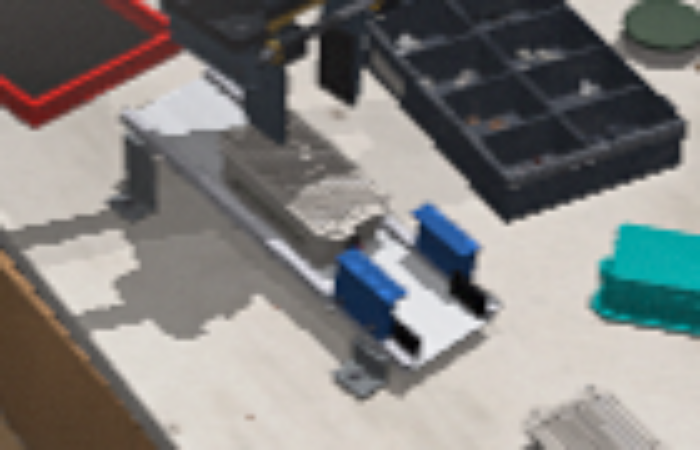

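The driver is clear of the lips in both pictures. The wrist view puts the driver at x 215–310, between the fingers. I'll finish opening, then descend.

```bash
python3 -m pendant '[{"linear":[2,1,0],"spin":0},{"linear":[2,1,0],"spin":0},{"linear":[2,1,0],"spin":0},{"linear":[2,1,0],"spin":0},{"linear":[2,1,0],"spin":0},{"linear":[2,1,0],"spin":0},{"linear":[2,1,10],"spin":0},{"linear":[2,1,20],"spin":0},{"linear":[2,1,30],"spin":0},{"linear":[2,1,30],"spin":0}]'
python3 - <<'E'
from h import *
to(ch(.0097,.135,.0005),YAW)
E
```

```text
clock: 8.75
eef_pos: [0.4795, -0.0744, 0.1751]
ee_rot: [0.996, 0.093, -0.002, -0.001]
ft_force: [-0.5, 0.1, -0.6]
opening: 1.0
clock 8.75 pos [ 0.4795 -0.0744  0.1751] yaw 10.66 lin [ 1.5  1.2 40.1] spin -0.0024014486170499815 F [-0.5  0.1 -0.6]
```

```bash
python3 -m pendant '[{"linear":[1,1,10],"spin":0},{"linear":[1,1,19],"spin":0},{"linear":[1,1,27],"spin":0},{"linear":[1,1,34],"spin":0},{"linear":[1,1,38],"spin":0},{"linear":[1,1,40],"spin":0},{"linear":[1,1,40],"spin":0},{"linear":[1,1,40],"spin":0}]'
python3 - <<'E'
from h import *
to(ch(.0097,.135,.0005),YAW)
c=arm.capture("wrist"); cv2.imwrite("pics/w6.png",c["pixels"])
E
```

```text
clock: 9.42
eef_pos: [0.4822, -0.0755, 0.1374]
ee_rot: [0.996, 0.093, 0.0, -0.0]
ft_force: [0.6, 0.0, 0.1]
opening: 0.994
clock 9.42 pos [ 0.4822 -0.0755  0.1374] yaw 10.65 lin [-1.1 -0.4  2.4] spin -0.002535713546389634 F [0.6 0.  0.1]
```

View pics/w6.png

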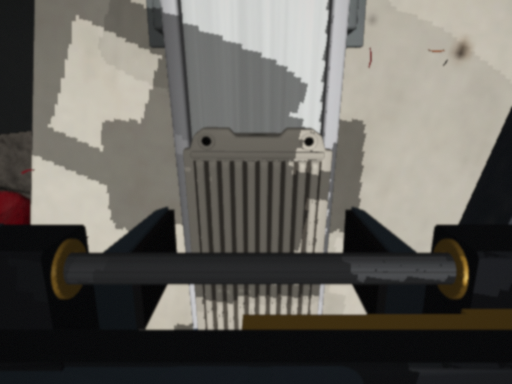

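Driver centred between the fingers. I'll go down 2 mm more and close.

```bash
python3 -m pendant '[{"linear":[-1,0,2],"spin":0},{"linear":[-1,0,2],"spin":0},{"linear":[-1,0,2],"spin":0}]'
python3 -m pendant '[{"linear":[0,0,0],"spin":0},{"linear":[0,0,0],"spin":0},{"linear":[0,0,0],"spin":0},{"linear":[0,0,0],"spin":0},{"linear":[0,0,0],"spin":0},{"linear":[0,0,0],"spin":0},{"linear":[0,0,0],"spin":0},{"linear":[0,0,0],"spin":0},{"linear":[0,0,0],"spin":0},{"linear":[0,0,0],"spin":0}]' 50
```

```text
clock: 9.72
eef_pos: [0.481, -0.0756, 0.1354]
ee_rot: [0.996, 0.093, 0.0, -0.0]
ft_force: [0.6, -0.1, 0.2]
opening: 0.998
clock: 10.55
eef_pos: [0.481, -0.0756, 0.1354]
ee_rot: [0.996, 0.093, -0.0, -0.0]
ft_force: [-0.4, -0.4, -0.5]
opening: 0.692
```

```bash
python3 -m pendant '[{"linear":[0,0,0],"spin":0},{"linear":[0,0,-4],"spin":0},{"linear":[0,0,-10],"spin":0},{"linear":[0,0,-18],"spin":0},{"linear":[0,0,-30],"spin":0},{"linear":[0,0,-50],"spin":0},{"linear":[0,0,-75],"spin":0},{"linear":[0,0,-95],"spin":0},{"linear":[0,0,-100],"spin":0},{"linear":[0,0,-100],"spin":0}]' 20
python3 - <<'E'
from h import *
for n in ("top","scene"):
  c=arm.capture(n); cv2.imwrite(f"pics/{n}7.png",cv2.resize(c["pixels"][130:280,120:340],None,fx=3.5,fy=3.5)); np.savez(n+"7.npz",**c)
c=arm.capture("wrist"); cv2.imwrite("pics/w7.png",c["pixels"]);np.savez("w7.npz",**c)
to([.4416,.2539,.235],11.4)
E
```

```text
clock: 11.38
eef_pos: [0.4817, -0.0757, 0.237]
ee_rot: [0.996, 0.093, 0.002, 0.0]
ft_force: [0.6, 0.1, -4.6]
opening: 0.693
clock 11.53 pos [ 0.4802 -0.0755  0.234 ] yaw 10.66 lin [  23.  -330.8   -0.7] spin -0.012925571677171796 F [-0.  -0.4 -4. ]
```

View pics/scene7.png

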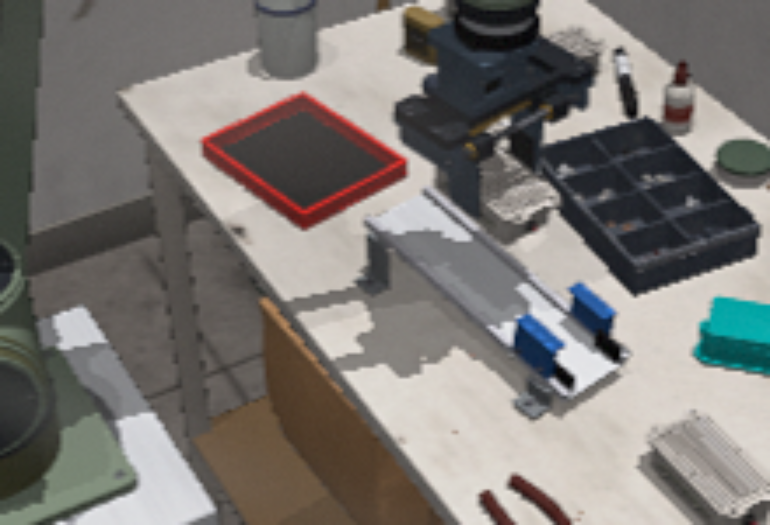

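View pics/w7.png

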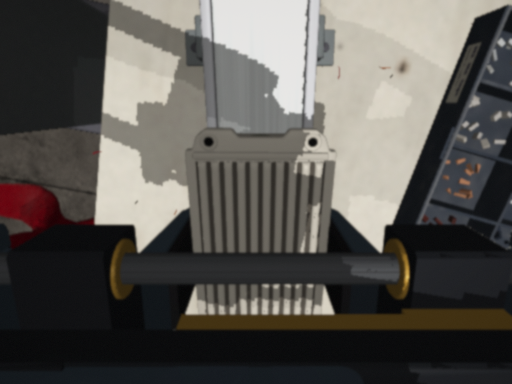

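Lifted cleanly, about 4.4 N of weight, held at its 8° tilt, with the chute and lips free. I'll move over the tray.

```bash
python3 -m pendant '[{"linear":[1,-15,0],"spin":0},{"linear":[3,-45,0],"spin":-0.01},{"linear":[6,-80,0],"spin":-0.013},{"linear":[8,-115,0],"spin":-0.013},{"linear":[10,-150,0],"spin":-0.013},{"linear":[13,-185,0],"spin":-0.013},{"linear":[15,-220,0],"spin":-0.013},{"linear":[18,-255,0],"spin":-0.013},{"linear":[20,-290,0],"spin":-0.013},{"linear":[22,-318,0],"spin":-0.013},{"linear":[23,-331,0],"spin":-0.013},{"linear":[23,-331,0],"spin":-0.013}]'
python3 -m pendant '[{"linear":[0,0,0],"spin":0},{"linear":[0,0,0],"spin":0}]'
cat > tr.py <<'E'
from h import *
import sys
for n in ("top","scene"):
  c=arm.capture(n); cv2.imwrite(f"pics/{n}{sys.argv[1]}.png",cv2.resize(c["pixels"][130:280,120:340],None,fx=3.5,fy=3.5))
c=arm.capture("wrist"); cv2.imwrite(f"pics/w{sys.argv[1]}.png",c["pixels"]);np.savez("w8.npz",**c)
to([.4416,.2539,.13],11.4)
P=cloud(c).reshape(-1,3); ok=~np.isnan(P[:,0]); hsv=cv2.cvtColor(c["pixels"],cv2.COLOR_BGR2HSV).reshape(-1,3)
a=np.radians(11.4); L=(P-[.4416,.2539,0])@np.array([[np.cos(a),-np.sin(a),0],[np.sin(a),np.cos(a),0],[0,0,1]])*1000
red=ok&((hsv[:,0]<8)|(hsv[:,0]>172))&(hsv[:,1]>140)&(abs(L[:,0])<100)&(abs(L[:,1])<130)
r=L[red]; top=r[r[:,2]>18]
for y in (20,35,50,65,80):
  s=top[abs(top[:,1]-y)<8]
  if len(s)>5: print("y",y,"x ext",np.percentile(s[:,0],[1,99]).round(1))
print("y max",np.percentile(top[:,1],99.5).round(1),"rim z",np.percentile(r[:,2],98))
E
python3 tr.py 8
```

```text
clock: 12.53
eef_pos: [0.4417, 0.2561, 0.2339]
ee_rot: [0.995, 0.101, -0.001, 0.0]
ft_force: [-1.0, 0.4, -4.0]
opening: 0.695
clock: 12.7
eef_pos: [0.4422, 0.2527, 0.2345]
ee_rot: [0.995, 0.099, -0.001, 0.001]
ft_force: [-0.2, -0.2, -4.3]
opening: 0.687
clock 12.85 pos [0.4426 0.2526 0.2352] yaw 11.3 lin [ -0.7  -1.5 105.2] spin -0.0016967318115778747 F [ 0.1 -0.3 -4.3]
y 20 x ext [-72.6  72. ]
y 35 x ext [-72.6  72. ]
y 50 x ext [-72.7  71.9]
y 65 x ext [-72.7  71.8]
y 80 x ext [-72.2  71.8]
y max 92.2 rim z 23.260711900310497
```

View pics/w8.png

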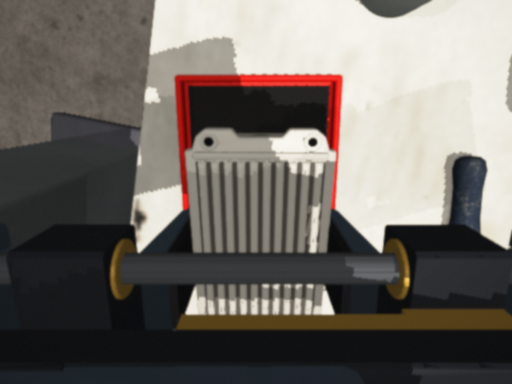

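View pics/scene8.png

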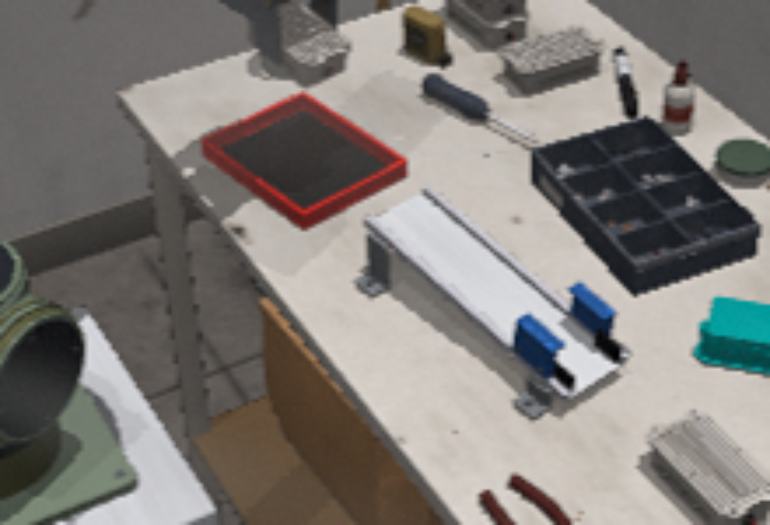

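Tray position confirmed (rim ±72 mm about the fitted centre), with the driver above its middle. I'll lower it.

```bash
python3 -m pendant '[{"linear":[-1,-1,15],"spin":0},{"linear":[-1,-1,35],"spin":0},{"linear":[-1,-1,55],"spin":0},{"linear":[-1,-1,75],"spin":0},{"linear":[-1,-1,92],"spin":0},{"linear":[-1,-1,106],"spin":0},{"linear":[-1,-1,116],"spin":0},{"linear":[-1,-1,120],"spin":0},{"linear":[-1,-1,122],"spin":0},{"linear":[-1,-1,122],"spin":0},{"linear":[-1,-1,122],"spin":0}]'
python3 - <<'E'
from h import *
to([.4416,.2539,.098],11.4)
E
```

```text
clock: 13.77
eef_pos: [0.4418, 0.2548, 0.1141]
ee_rot: [0.995, 0.099, 0.001, -0.0]
ft_force: [-0.3, 0.4, -4.3]
opening: 0.692
clock 13.77 pos [0.4418 0.2548 0.1141] yaw 11.39 lin [-0.5  0.9 16.1] spin -0.00019372535781994894 F [-0.3  0.4 -4.3]
```

```bash
python3 -m pendant '[{"linear":[0,0,2],"spin":0},{"linear":[0,0,4],"spin":0},{"linear":[0,0,6],"spin":0},{"linear":[0,0,7],"spin":0},{"linear":[0,0,8],"spin":0},{"linear":[0,0,9],"spin":0},{"linear":[0,0,10],"spin":0},{"linear":[0,0,10],"spin":0}]'
python3 -m pendant '[{"linear":[0,0,1],"spin":0},{"linear":[0,0,2],"spin":0},{"linear":[0,0,3],"spin":0},{"linear":[0,0,3],"spin":0}]'
python3 -m pendant '[{"linear":[0,0,0.7],"spin":0},{"linear":[0,0,1.4],"spin":0},{"linear":[0,0,1.4],"spin":0}]'
```

```text
clock: 14.43
eef_pos: [0.4412, 0.2546, 0.1031]
ee_rot: [0.995, 0.099, -0.0, 0.0]
ft_force: [-1.0, 0.7, -3.6]
opening: 0.693
clock: 14.77
eef_pos: [0.4412, 0.2556, 0.1014]
ee_rot: [0.995, 0.099, 0.0, -0.001]
ft_force: [-4.4, 3.7, 5.8]
opening: 0.695
clock: 15.02
eef_pos: [0.4413, 0.2561, 0.1004]
ee_rot: [0.995, 0.098, 0.001, -0.002]
ft_force: [-4.3, 4.8, 8.5]
opening: 0.696
```

```bash
cat > flat.py <<'E'
from h import *
c=arm.capture("wrist"); cv2.imwrite("pics/wf%d.png"%int(arm.read_state()["clock"]*10),c["pixels"]); P=cloud(c).reshape(-1,3)
a=np.radians(11.4); L=(P-[.4416,.2539,0])@np.array([[np.cos(a),-np.sin(a),0],[np.sin(a),np.cos(a),0],[0,0,1]])*1000
t=L[(abs(L[:,0])<26)&(L[:,1]>20)&(L[:,1]<70)&(L[:,2]>30)&(L[:,2]<70)]
print(len(t),np.percentile(t[:,1],[1,99]),np.polyfit(t[:,1],t[:,2],1))
m=L[(abs(L[:,0])<50)&(L[:,1]>70)&(L[:,1]<85)]; print("mat z",np.nanmedian(m[:,2]))
to([.4416,.2539,.098],11.4)
E
python3 flat.py
```

```text
11011 [20.50970861 62.20744441] [ 0.05899933 46.59218796]
mat z 3.7217757830006306
clock 15.07 pos [0.4413 0.2561 0.1004] yaw 11.31 lin [-0.1  2.2  2.4] spin -0.0016357136567251669 F [-4.7  4.3  6.7]
```

Contact made; the driver's tilt has already turned from 8° to 3.4° in the grip. I'll press on gently until it's flat.

```bash
python3 -m pendant '[{"linear":[0,0,0.7],"spin":0},{"linear":[0,0,1.4],"spin":0},{"linear":[0,0,2],"spin":0},{"linear":[0,0,2],"spin":0}]'
python3 flat.py
python3 -m pendant '[{"linear":[0,0,0.5],"spin":0},{"linear":[0,0,1],"spin":0},{"linear":[0,0,1.5],"spin":0},{"linear":[0,0,1.5],"spin":0}]'
python3 flat.py
```

```text
clock: 15.4
eef_pos: [0.4418, 0.2563, 0.0986]
ee_rot: [0.995, 0.099, 0.001, -0.002]
ft_force: [-4.0, 5.6, 6.9]
opening: 0.694
10969 [20.48500665 62.62151214] [2.41393567e-02 4.48440011e+01]
mat z 3.728214358048712
clock 15.45 pos [0.4418 0.2563 0.0986] yaw 11.32 lin [-0.7  2.3  0.6] spin -0.0014288672516935244 F [-3.8  5.3  8. ]
clock: 15.78
eef_pos: [0.4422, 0.2564, 0.0971]
ee_rot: [0.995, 0.099, 0.002, -0.002]
ft_force: [-2.3, 4.7, 7.3]
opening: 0.695
10873 [20.42253795 62.64722879] [-1.76321648e-03  4.34562330e+01]
mat z 3.7260251255101657
clock 15.83 pos [0.4422 0.2564 0.0972] yaw 11.33 lin [-1.   2.3 -0.9] spin -0.0011546757003680073 F [-3.   5.   7.1]
```

It's flat now: slope ≈ 0, top at 43.4 mm against 43 expected. I'll release with a partial opening.

```bash
python3 -m pendant '[{"linear":[0,0,0],"spin":0},{"linear":[0,0,0],"spin":0},{"linear":[0,0,0],"spin":0},{"linear":[0,0,0],"spin":0},{"linear":[0,0,0],"spin":0}]' 78
python3 flat.py
```

```text
clock: 16.25
eef_pos: [0.4413, 0.2545, 0.0953]
ee_rot: [0.995, 0.099, -0.0, 0.0]
ft_force: [0.2, -0.8, -0.2]
opening: 0.855
11048 [20.47196302 62.76542413] [-2.61652790e-02  4.24027268e+01]
mat z 3.7132953303216456
clock 16.3 pos [0.4413 0.2545 0.0954] yaw 11.39 lin [ 0.1  0.7 -2.6] spin -0.0001206515857914831 F [ 0.1 -0.9 -0.7]
```

```bash
python3 -m pendant '[{"linear":[0,0,-4],"spin":0},{"linear":[0,0,-10],"spin":0},{"linear":[0,0,-25],"spin":0},{"linear":[0,0,-50],"spin":0},{"linear":[0,0,-85],"spin":0},{"linear":[0,0,-120],"spin":0},{"linear":[0,0,-140],"spin":0},{"linear":[0,0,-140],"spin":0}]'
python3 flat.py
python3 -m pendant '[{"linear":[0,100,-10],"spin":0},{"linear":[0,100,-10],"spin":0},{"linear":[0,100,-10],"spin":0},{"linear":[0,100,-10],"spin":0},{"linear":[0,100,-10],"spin":0},{"linear":[0,100,-10],"spin":0}]'
python3 flat.py
cat > top.py <<'E'
from h import *
a=np.radians(11.4)
for n in ("wrist","top","scene"):
  c=arm.capture(n); cv2.imwrite(f"pics/{n}9.png",c["pixels"]); P=cloud(c).reshape(-1,3)
  L=(P-[.4416,.2539,0])@np.array([[np.cos(a),-np.sin(a),0],[np.sin(a),np.cos(a),0],[0,0,1]])*1000
  t=L[(abs(L[:,0])<45)&(abs(L[:,1])<75)&(L[:,2]>32)&(L[:,2]<60)]
  if len(t)>20:
    A=np.c_[t[:,:2],np.ones(len(t))]; print(n,len(t),"plane",np.linalg.lstsq(A,t[:,2],rcond=None)[0].round(4),cv2.minAreaRect(t[:,:2].astype(np.float32)))
E
python3 top.py
```

```text
clock: 16.97
eef_pos: [0.4434, 0.2558, 0.241]
ee_rot: [0.995, 0.099, 0.005, -0.002]
ft_force: [1.0, 0.2, -0.2]
opening: 0.854
2949 [20.74388273 62.73123988] [-2.58573976e-02  4.23378227e+01]
mat z 3.643676138370375
clock 17.02 pos [0.4423 0.2552 0.2384] yaw 11.4 lin [ -1.8   1.4 140.4] spin 1.529492940100553e-05 F [0.6 0.9 0.5]
clock: 17.52
eef_pos: [0.4606, 0.157, 0.2446]
ee_rot: [0.995, 0.099, -0.001, -0.0]
ft_force: [0.3, 0.3, 0.3]
opening: 0.857
2712 [20.46631656 50.92831228] [-1.03552168e-02  4.18091125e+01]
mat z nan
clock 17.57 pos [0.4606 0.1573 0.2447] yaw 11.44 lin [  0.7 -98.4 146.8] spin 0.0006612385914622179 F [-0.3 -0.1 -0.3]
wrist 10420 plane [-1.50000e-03  1.70000e-03  4.12847e+01] ((1.7481632232666016, -3.059246063232422), (109.43327331542969, 64.1370849609375), 89.88872528076172)
top 331 plane [ 2.50000e-03 -1.60000e-03  4.15461e+01] ((1.2487373352050781, 7.626087188720703), (63.851165771484375, 56.39311981201172), 0.016117515042424202)
scene 333 plane [2.40000e-02 4.20000e-03 4.37785e+01] ((1.3989372253417969, 5.389347076416016), (68.29747009277344, 130.6720428466797), 0.068708136677742)
  return np.nanmean(a, axis, out=out, keepdims=keepdims)
```

View pics/wrist9.png

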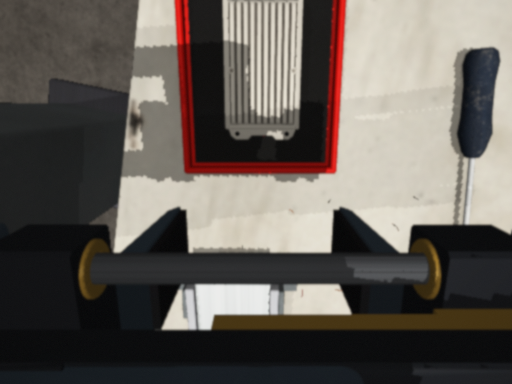

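View pics/scene9.png

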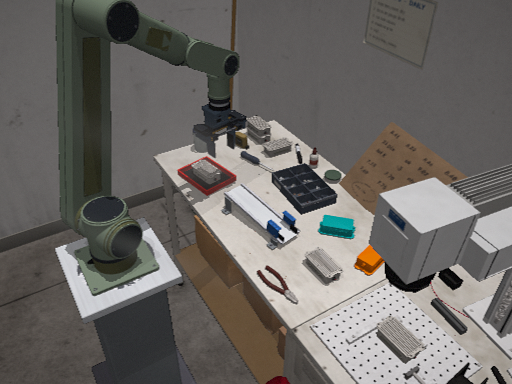

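The wrist and top plane fits give a tilt of 0.15° or less. The wrist picture shows the driver at (262,70), whole and centred in the tray, with the gripper clear.

```bash
python3 - <<'E'
from h import *
s=arm.read_state(); print(s["clock"],s["ft_force"].round(1),np.abs(s["qd"]).max())
print(arm.sign_off())
E
```

```text
17.7167 [ 1.4 -0.3 -0.2] 0.0022631995084852227
the job is handed in; nothing more can be done
None
```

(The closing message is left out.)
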